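# Hang a hook weight on the load boom, unlock it and hold it out at the set pointer

### The arm

A 6-joint arm with a two-finger parallel gripper is mounted at the origin on a cart in front of the work surface, level with it; the furniture and walls round the work are solid. World frame = base frame: x ahead of the robot, y to its left, z up, the work surface at z = 0. Lengths are in m, angles in degrees, forces in N, time in s.
With the tool pointing down it reaches from about 0.35 to 0.875 m from the base axis. Payload 4.2 kg.
Tool frame: the origin (TCP) lies midway between the tips of the shut fingers; the grasp point (between the pads) lies 19 mm behind it (r.pinch_z is the distance from the TCP to the grasp point, in m); z points along the fingers, y is the line along which they close (so a half turn about z gives the same grasp; the last joint's range is limited). The gripper opens to 87 mm and grips with 3 to 60 N. Pads are 19 mm wide; open, the fingers measure 117 mm over their backs; the gripper's body (75 mm by 190 mm) begins 51 mm behind the grasp point.
Start: joints at [-53.594, 22.042, 0.453, 0, -68.411, -14.817], TCP at [0.23, -0.581, 0.223] pointing down, gripper open.
Joint ranges: [-179.83, 179.83], [-69.29, 118.12], [-61.27, 80.66], [-181.25, 117.63], [-171.15, -9.14], [-177.46, 177.46]. Speed limits (degrees/s): [159.86, 159.86, 180, 180, 180, 180].

### API

Orientations are given as a 3x3 rotation matrix whose columns are the frame's x, y, z axes.
In Python, from station import r, imaging, models gives the robot as it stands. The module is installed in compiled form; this text tells all that it offers.
- The arm moves only by the tool apply_moves, never from a script. Its argument "moves" is a list of rows, each a list of 2 entries, a list of its own where there are three numbers: the shift along the tool's x, y, z in m, then the turn about the tool's z in degrees. A call has 1 to 5 rows; each row shifts and turns the commanded pose from where the row before left it, along the tool's axes as they then stand; what a row does not reach is not made up. A row lasts 1/12 s, in which the tool goes at most 41.7 mm and 7.16 degrees, less where a joint would pass 70% of its speed; a pose out of reach is approached as far as the arm can. A call is refused whole if a number of a shift passes 0.0417 or a number of a turn 7.16, either way. A call with a gripper value outside its range is refused whole. "hand" is the finger opening in m, from 0 to 0.087, set as the call begins (left out, the last holds). The fingers move at their own pace and stop on an object; the grip force is fixed at half the most. Time passes only in rows, so rows that do not move let the fingers close. It gives the time, the measured TCP pose, the force, the opening and the grip force at its end, in the units of the state.
- r.sense(): the state, without advancing time (a new reading comes with each control period).
- imaging.capture(name): name is "side" or "top"; returns a dict with "frame" (384x512x3 uint8, blue, green, red), "intrinsics" (3x3 intrinsics, pixels), "dist" ([k1, k2, p1, p2, k3] as OpenCV has them; the pictures are not rectified), "eye" and "orientation" of the camera in the world. Camera axes: x right, y down, z forward; pixel columns grow to the right and rows downward; lengths in m; the calibration is good to about 2 mm. A picture is of the moment at which its call begins. There is no depth.
- r.finish_job(): hands the job in; it is judged then, once.
Trained networks look in a picture, given as the dict that the camera call returned (one of the last four; its "shot" number tells which), for a name from the list of things; names that differ only in an ending like _2 or _b are one class to them, and where a whole thing is asked for, a point or a joint stands for the part that bears it (a point fixed in the world has none). Each returns a list of dicts, best first, with "confidence" (0 to 1); they miss things now and then, are a little off and sometimes report something else, mostly with a low value. They report only what shows in the picture. A call takes as long as a camera call.
- models.cut_out(picture, target): "region" (384x512 bool, what is visible of it) and "extent" ([left, top, width, height] as shares, 0 to 1, of the picture: columns of its width, rows of its height, round what is visible of it).
- models.place_of(picture, target): "at" ([column, row] as shares, 0 to 1, of the picture: columns of its width, rows of its height: a listed point, or the origin of a listed thing).
The state is a dict: "time_s": time; "joints": joint angles; "joint_velocities": joint speeds; "effort": joint torques, N m; "tcp_pos": TCP position; "ee_rot": TCP orientation; "wrist_force": force on the tool from outside, world axes, zero at the start; "moment": the same for the moment, N m; "gripper_width": opening from 0.0 (shut) to 1.0 (fully open); "gripper_force": force on a finger pad.
Only numpy, scipy, OpenCV 4.12 (cv2) and the standard library are available. Lean on these libraries where they do the work, as an engineer would, in place of code of your own. Each camera call takes 0.05 s, during which the arm holds its last target. There are 200 camera calls.

### The job

Set up the load boom: hook the C-shaped weight onto the horizontal boom right next to the sleeve, slide it along the boom until it rests against the stop collar, and let go of it. Then push the lock button on top of the sleeve all the way down, take the upright handle at the boom's end and pull the boom out until its index blade is level with the set pointer on the scale, the weight still hanging at the collar. The boom springs back by itself, so finish while still holding it there; leave the pointer and the other things on the bench where they are.

Things in the scene. Friction and masses are not known exactly. Their poses are not given: they have to be found in the camera images.
- stand: Fixed stand, base 60 x 440 x 18 mm, long side along its y. Origin: centre of the underside. A column at its +y end carries a grey sleeve (46 x 90 x 50 mm, axis along y at x = 0, z = 160 mm, top at 185, mouth at y = +120 mm) from which the boom comes out towards -y. A scale bar (16 mm wide, centred at x = +52, top at z = 156, y -30 to -220 mm) runs parallel behind the boom's end.
- boom: Telescoping square steel bar, 14 x 14 mm. Origin: on its axis under the handle, axes as the stand's; starts fully in, at y = -70, z = 160 mm in the stand's frame. Unlocked it slides up to 130 mm to the stand's -y (locked: 1 mm); a spring pulls it in with 1.5 N (in) to 5 N (out). Black stop collar, 26 x 26 mm, at y = 60 to 70 mm in this frame, then 120 mm of bare bar to the sleeve.
- handle (a point): Grip point on the boom's upright black handle (16 x 16 mm square, from 11 to 58 mm above the bar's axis); this point is on the handle's axis 43 mm above the bar's axis.
- index (a point): Tip of the thin steel index blade (3 mm wide) that points from the handle's foot to the stand's +x, at the bar's axis height, 45 mm in x from it. Same y in the stand's frame as the handle. Moves with the boom.
- pointer_tip (a point): Tip of the black set pointer (14 mm wide along the bar, top 9 mm above this point) clamped on the scale bar; it points to the stand's -x, and meets the index blade tip to tip when the boom is at the set reach (50 to 110 mm out). It takes 20 N to shift.
- seat (a point): Point on the boom's top face, 13 mm (towards the sleeve, +y) from the collar's centre: where the hook's underside centre is when the weight hangs against the collar. Moves with the boom; axes as the stand's. In the stand's frame at the start: x = 0, y = +8 mm, z = 167 mm.
- lock_top (a point): Centre of the top of the round lock button (20 mm across) on the sleeve's top, 13 mm above it, at y = +165 mm in the stand's frame.
- lock (a joint): Lock button, 0 = up (boom locked), 0.008 m = fully down (boom free). Moves down against 3 N of friction and stays down.
- hanger: Loose steel weight, 0.18 to 0.35 kg, 130 mm tall, standing on its disc (50 mm across, 16 high). Origin: centre of the underside. C-hook above it, 16 mm wide in y: stem at x = -21 to -11 mm, crown underside at z = 80 (top 90), tip at x = +11 to +19 mm reaching down to z = 62; it opens to its own +x between tip and disc, inner gap 22 mm. +x starts roughly away from the robot.
- hook_seat (a point): Centre of the underside of the hook's crown, 80 mm above the weight's origin: it rests on the boom's top when hung.
- knob (a point): Grip point on the weight's black square knob (16 x 16 mm, from 90 to 130 mm above its origin); this point is 112 mm above the origin.
- psu_board: Bystander: loose green power supply board, 46 x 88 x 26 mm, origin under its centre.
- screwdriver: Bystander: loose screwdriver with yellow handle, 16 x 165 mm, lying at the front edge, origin under its centre.
- label_roll: Bystander: loose white label roll, 56 mm across, 30 mm high, behind the stand, origin under its centre.

How it is judged:
By the outcome, as a careful person would: the job done as asked, in the order asked, and still so for the second after the job is handed in, while the arm keeps its last pose, push and grip.
It also fails if it takes over 61 s, if anything falls off the work surface, if the arm or the gripper's body presses on something with over 40 N, if the wrist force passes 120 N, or if a joint passes its speed limit or range.

## Working session

There is one attempt and no reset: what is moved stays moved. The work goes in short steps, Python scripts to look and compute and a tool call to move; the robot and the scene stay as the last step left them, time stands still between calls to the robot, and variables do not carry over. Pictures are saved under pics/ and viewed, at most 10 in all, crops included, and the job is handed in when it is done.

Besides the shell and the picture viewer there is one more tool, called after ">>>" in YAML: its name, and indented under it one key for each argument. apply_moves: Moves the arm, as the interface text tells. Its arguments: {"type":"object","properties":{"moves":{"type":"array"},"hand":{"type":"number"}},"required":["moves"]}

```bash
mkdir -p pics; cat > h.py <<'E'
import numpy as np, cv2, json
from station import r, imaging, models
def snap(n,save=None):
    p=imaging.capture(n)
    if save: cv2.imwrite('pics/'+save,p['frame'])
    return p
def ray(p,at):
    uv=np.array([[[at[0]*512,at[1]*384]]],float)
    n=cv2.undistortPoints(uv,np.array(p['intrinsics'],float),np.array(p['dist'],float))[0,0]
    R=np.array(p['orientation']); d=R@np.array([n[0],n[1],1.]); return np.array(p['eye']),d/np.linalg.norm(d)
def proj(p,X):
    R=np.array(p['orientation']); t=-R.T@np.array(p['eye'])
    return cv2.projectPoints(np.array(X,float).reshape(-1,3),cv2.Rodrigues(R.T)[0],t,np.array(p['intrinsics'],float),np.array(p['dist'],float))[0].reshape(-1,2)
def tri(rays):
    A=sum(np.eye(3)-np.outer(d,d) for e,d in rays); b=sum((np.eye(3)-np.outer(d,d))@e for e,d in rays)
    X=np.linalg.solve(A,b); return X,[np.linalg.norm((np.eye(3)-np.outer(d,d))@(X-e)) for e,d in rays]
def atz(p,at,z):
    e,d=ray(p,at); return e+d*(z-e[2])/d[2]
E
python3 - <<'E'
from h import *
np.set_printoptions(precision=4,suppress=True)
s=snap('side','side0.png');t=snap('top','top0.png')
for p in(s,t): print(p['eye'],np.array(p['orientation']).tolist())
for n in['stand','boom','handle','index','pointer_tip','seat','lock_top','hanger','hook_seat','knob','psu_board','screwdriver','label_roll']:
    a=models.place_of(s,n);b=models.place_of(t,n)
    out=[n]
    for x in(a,b): out.append([(np.round(np.array(q['at'])*[512,384],1).tolist(),round(q['confidence'],2)) for q in x[:2]])
    if a and b: X,e=tri([ray(s,a[0]['at']),ray(t,b[0]['at'])]); out+= [X,np.round(e[0],4)]
    print(*out)
st=r.sense();print(st,r.pinch_z)
E
```

```text
[ 0.5449 -0.6175  0.6891] [[0.9966542431818387, -0.06220485549356119, 0.05301769045008934], [-0.08044275212546334, -0.6317363824407763, 0.7709981236884579], [-0.01446662289954305, -0.7726834403904786, -0.6346266759034133]]
[0.4342 0.0162 0.9773] [[-0.001085232022484393, -0.9876853118872289, 0.1564498224789178], [-0.9996047842791941, 0.00546626367660349, 0.027575264415125464], [-0.02809087961605355, -0.15635806548958509, -0.987300895289147]]
stand [([235.4, 261.5], 0.68)] [([270.9, 209.3], 0.93)] [ 0.5409  0.0063 -0.0075] 0.0052
boom [([243.7, 225.1], 0.85)] [([307.7, 193.5], 0.6)] [ 0.5571 -0.0643  0.1691] 0.0
handle [([173.9, 237.9], 0.66), ([245.0, 212.3], 0.59)] [([306.7, 191.4], 0.87)] [ 0.4945 -0.0805  0.1917] 0.066
index [([270.7, 222.8], 0.96), ([234.4, 198.8], 0.45)] [([301.1, 173.6], 0.88), ([304.7, 191.6], 0.33)] [ 0.6042 -0.0527  0.1583] 0.0047
pointer_tip [([288.2, 267.5], 0.59), ([219.6, 145.0], 0.55)] [([350.0, 156.3], 0.64)] [ 0.6327 -0.1554  0.1484] 0.0044
seat [([235.7, 198.9], 0.66)] [([266.2, 200.3], 0.68)] [0.545  0.0179 0.1652] 0.0005
lock_top [([240.8, 209.8], 0
[... 574 characters left out ...]
908 -0.0119] 0.0018
label_roll [([349.8, 262.1], 0.66)] [([282.8, 112.0], 0.92)] [ 0.7911 -0.0243 -0.0056] 0.0015
{'time_s': 1.4, 'joints': array([-53.5934,  22.0422,   0.4516,   0.0005, -68.4112, -14.8186]), 'joint_velocities': array([-0.0883,  0.0138, -0.0307,  0.0585,  0.0437,  0.0996]), 'effort': array([ -0.0005, -39.0464,  18.7619,   4.2244,   0.0154,  -0.    ]), 'tcp_pos': array([ 0.23  , -0.5811,  0.2225]), 'ee_rot': array([[-0.9299, -0.3679, -0.    ],
       [-0.3679,  0.9299,  0.    ],
       [ 0.    ,  0.    , -1.    ]]), 'wrist_force': array([ 0.7537, -0.2988,  0.0292]), 'moment': array([-0.0087,  0.0214, -0.0236]), 'gripper_force': 0.0, 'gripper_width': 1.0051392688070668} 0.0187
```

View pics/side0.png

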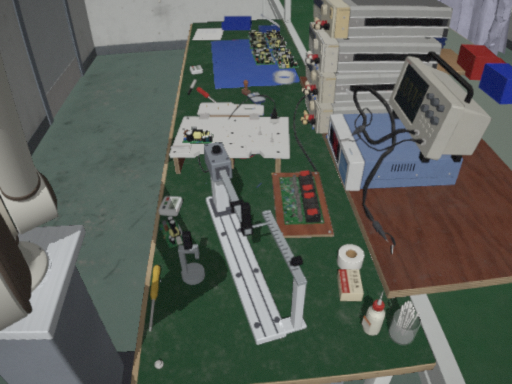

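View pics/top0.png

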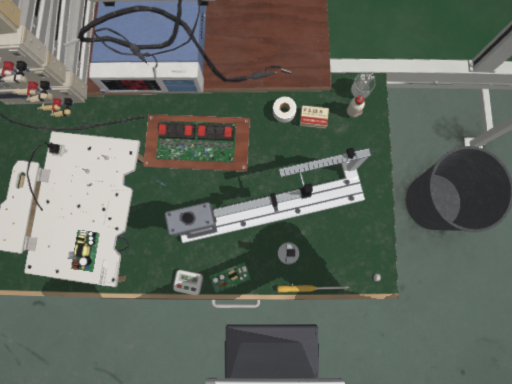

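```bash
python3 - <<'E'
import cv2,numpy as np
s=cv2.imread('pics/side0.png')[135:345,160:310];t=cv2.imread('pics/top0.png')[145:270,165:375]
a=cv2.resize(s,None,fx=2.8,fy=2.8,interpolation=3);b=cv2.resize(t,None,fx=1.8,fy=1.8,interpolation=3)
c=np.zeros((590,800,3),np.uint8);c[:a.shape[0],:a.shape[1]]=a;c[:b.shape[0],421:421+b.shape[1]]=b[:,:379]
cv2.imwrite('pics/c0.png',c)
E
```

```text
(no output)
```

View pics/c0.png

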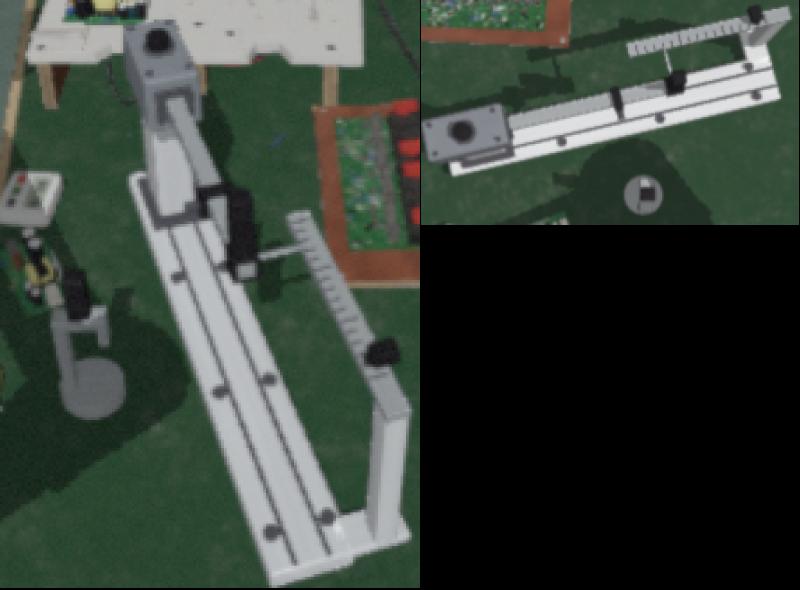

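```bash
python3 - <<'E'
from h import *
from scipy.optimize import least_squares
import pickle
np.set_printoptions(precision=4,suppress=True)
s=snap('side');t=snap('top')
pickle.dump((s,t),open('cal.pkl','wb'))
C=[(s,(0,165,198),(216.1,149.3)),(s,(45,-70,160),(268.5,223.8)),(s,(0,8,167),(235.7,198.9)),(s,(0,-70,160),(243.7,227)),(s,(-30,220,18),(207.1,197.5)),(s,(-30,-220,18),(257,341)),
(t,(0,165,198),(187.8,217.8)),(t,(45,-70,160),(301.4,173.2)),(t,(0,8,167),(266.2,200.3)),(t,(0,-70,203),(306.7,191.2)),(t,(-30,220,18),(182.2,241.7)),(t,(-30,-220,18),(363.3,199.4))]
def T(q,X):
    c,sn=np.cos(q[2]),np.sin(q[2]);X=np.array(X)/1e3
    return np.array([q[0]+c*X[0]-sn*X[1],q[1]+sn*X[0]+c*X[1],X[2]])
f=lambda q:np.concatenate([proj(p,T(q,X))[0]-uv for p,X,uv in C])
o=least_squares(f,[.54,0,.2],loss='soft_l1')
print(o.x,np.degrees(o.x[2]));print(f(o.x).reshape(-1,2))
q=o.x
for z in(148,160,):
  print('pt',z)
  for p,n in((s,'side'),(t,'top')):
    for d in models.place_of(p,'pointer_tip'):
        X=atz(p,d['at'],.160); print(n,np.array(d['at'])*[512,384],d['confidence'],X,np.array([np.cos(q[2])*(X[0]-q[0])+np.sin(q[2])*(X[1]-q[1]),-np.sin(q[2])*(X[0]-q[0])+np.cos(q[2])*(X[1]-q[1])]))
  break
# hanger
for n,z in(('hanger',0),('hook_seat',.08),('knob',.112)):
    for p,m in((s,'s'),(t,'t')):
        for d in models.place_of(p,n): print(n,m,d['confidence'],np.array(d['at'])*[512,384],atz(p,d['at'],z))
a=cv2.resize(s['frame'][230:295,165:225],None,fx=8,fy=8,interpolation=3)[:520,:480]
b=cv2.resize(t['frame'][235:275,268:308],None,fx=8,fy=8,interpolation=3)
c=np.zeros((520,800,3),np.uint8);c[:,:480]=a;c[:320,480:]=b;cv2.imwrite('pics/h0.png',c)
E
```

```text
[0.545  0.0068 0.2229] 12.773844559786985
[[-0.049  -2.8457]
 [-0.1258 -1.4485]
 [-1.0149  0.4939]
 [ 1.9197  0.4807]
 [-1.6477 -1.1106]
 [-1.6811 -0.9054]
 [-0.1378 -0.7885]
 [-0.9454 -2.1604]
 [ 1.6607  0.4833]
 [ 1.2188 -2.1653]
 [-0.1808  0.3706]
 [ 2.0674  0.3865]]
pt 148
side [286.8224 264.4992] 0.65 [ 0.625  -0.1596  0.16  ] [ 0.0412 -0.1799]
top [349.5936 156.2112] 0.44 [ 0.6346 -0.152   0.16  ] [ 0.0522 -0.1747]
hanger s 0.6 [192.     276.4032] [ 0.4398 -0.0365  0.    ]
hanger t 0.62 [286.0032 249.2928] [ 0.4507 -0.0277  0.    ]
hook_seat s 0.97 [189.696  246.1056] [ 0.4442 -0.0225  0.08  ]
hook_seat s 0.6 [216.8832 147.1104] [0.5021 0.3527 0.08  ]
hook_seat t 0.65 [288.7168 252.5952] [ 0.4422 -0.0299  0.08  ]
knob s 0.69 [186.0096 236.8896] [ 0.4409 -0.0273  0.112 ]
knob t 0.64 [290.7136 251.7888] [ 0.4436 -0.0324  0.112 ]
```

View pics/h0.png

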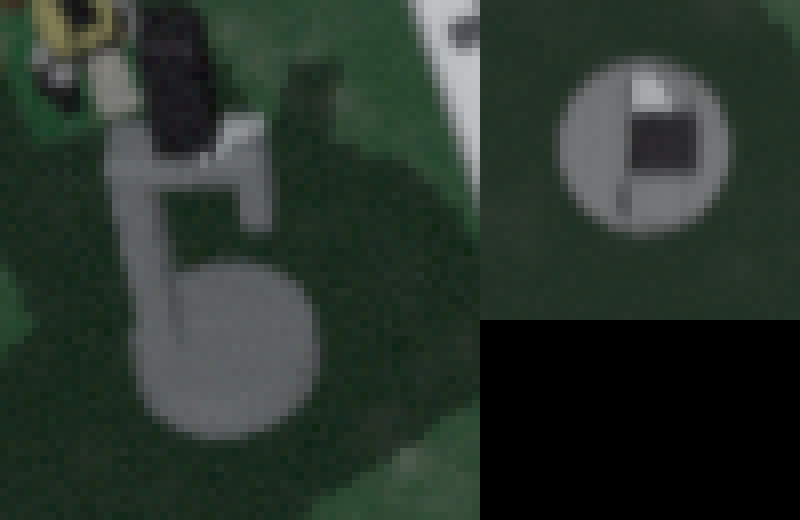

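```bash
cat > fit.py <<'E'
from h import *
from scipy.optimize import least_squares
def T(q,X):
    c,sn=np.cos(q[2]),np.sin(q[2]);X=np.array(X)/1e3
    return np.array([q[0]+c*X[0]-sn*X[1],q[1]+sn*X[0]+c*X[1],X[2]])
E
python3 - <<'E'
from fit import *
import pickle
np.set_printoptions(precision=4,suppress=True)
s,t=pickle.load(open('cal.pkl','rb'))
S=lambda x,y:(x/8+165,y/8+230)
P=lambda x,y:((x-480)/8+268,y/8+235)
C=[(s,(19,8,62),S(270,230)),(s,(19,-8,80),S(240,187)),(s,(-21,-8,80),S(107,180)),(s,(19,8,90),S(265,120)),(s,(-21,-8,16),S(137,330)),
(t,(0,0,130),P(663.5,143)),(t,(0,0,16),P(644,147)),(t,(19,8,90),P(632,72))]
# camera shifts (m) as small nuisance, prior 2 mm
def f(q):
    out=[]
    for p,X,uv in C: out.append(proj(p,T(q,X))[0]-uv)
    return np.concatenate(out)
o=least_squares(f,[.44,-.03,0],loss='soft_l1');print(o.x,np.degrees(o.x[2]));print(f(o.x).reshape(-1,2))
for i in (0,1):
    D=[c for c in C if c[0] is (s,t)[i]]
    g=lambda q:np.concatenate([proj(p,T(q,X))[0]-uv for p,X,uv in D])
    u=least_squares(g,[.44,-.03,0]);print('st'[i],u.x,np.degrees(u.x[2]),np.abs(u.fun).max())
E
```

```text
[ 0.4414 -0.0324 -0.2481] -14.214761545532486
[[ 0.2723 -4.8108]
 [ 0.9327  0.2641]
 [-1.1798 -1.2091]
 [-0.5874 -0.409 ]
 [-0.6335  0.4271]
 [ 0.289  -0.0846]
 [-0.1051 -0.151 ]
 [ 1.5874 -0.6581]]
s [ 0.4422 -0.0353 -0.3609] -20.677881693536985 2.9847070213101574
t [ 0.441  -0.0322 -0.0839] -4.808136737166595 0.19851679902637898
```

```bash
cat >> fit.py <<'E'
def box(x0,x1,y0,y1,z0,z1): return [(x,y,z) for x in(x0,x1) for y in(y0,y1) for z in(z0,z1)]
HANG=[[(25*np.cos(a),25*np.sin(a),z) for a in np.linspace(0,6.28,32) for z in(0,16)],box(-21,-11,-8,8,16,90),box(-21,19,-8,8,80,90),box(11,19,-8,8,62,90),box(-8,8,-8,8,90,130)]
def render(p,q,parts=HANG,K=8):
    m=np.zeros((384,512),np.float32); us=[proj(p,[T(q,X) for X in b]) for b in parts]
    c=np.clip(np.vstack(us).mean(0),60,[452,324]).astype(int)-48
    M=np.zeros((96*K,96*K),np.uint8)
    for u in us: cv2.fillConvexPoly(M,cv2.convexHull(np.round((u-c+.5)*K).astype(np.int32)),1)
    m[c[1]:c[1]+96,c[0]:c[0]+96]=M.reshape(96,K,96,K).mean((1,3)); return m
E
python3 - <<'E'
from fit import *
from scipy.optimize import minimize
s=snap('side');t=snap('top')
ms=[models.cut_out(p,'hanger') for p in(s,t)]
print([[ (round(d['confidence'],2),np.array(d['extent'])*[512,384,512,384],d['region'].sum()) for d in m] for m in ms])
def cost(q,ks=(0,1)): return sum(np.abs(render(p,q)-ms[i][0]['region']).sum()/ms[i][0]['region'].sum() for i,p in enumerate((s,t)) if i in ks)
for ks in((0,1),(0,),(1,)):
  best=None
  for y0 in(-.4,-.15,0.1,.3):
    o=minimize(lambda v:cost([v[0]/100,v[1]/100,v[2]/10],ks),[44.2,-3.2,y0*10],method='Nelder-Mead',options=dict(initial_simplex=np.array([[44.2,-3.2,y0*10],[44.7,-3.2,y0*10],[44.2,-2.7,y0*10],[44.2,-3.2,y0*10+1.5]])))
    print(ks,np.round([o.x[0]/100,o.x[1]/100,np.degrees(o.x[2]/10)],4),round(o.fun,3))
q=[.441,-.0324,-.15]
E
```

```text
[[(0.61, array([177.7152, 234.3168,  27.0848,  49.3056]), np.int64(729))], [(0.75, array([276.1216, 240.6144,  20.6848,  23.1168]), np.int64(305))]]
(0, 1) [ 0.4422 -0.0325 10.1346] 0.406
(0, 1) [ 0.442  -0.0323  8.6465] 0.406
(0, 1) [ 0.442  -0.0327  8.369 ] 0.407
(0, 1) [ 0.4422 -0.0326  7.3811] 0.405
(0,) [ 0.4421 -0.0325 11.0294] 0.174
(0,) [ 0.4421 -0.0328 11.2991] 0.172
(0,) [ 0.4423 -0.0327  8.0491] 0.172
(0,) [ 0.4422 -0.033  10.4727] 0.172
(1,) [  0.4434  -0.0312 -15.8312] 0.229
(1,) [ 0.4424 -0.0308  0.6261] 0.23
(1,) [ 0.4433 -0.0308  0.6503] 0.229
(1,) [ 0.4432 -0.0311 13.2572] 0.231
```

```bash
python3 - <<'E'
from fit import *
import pickle
s,t=pickle.load(open('cal.pkl','rb'))
K=10; rows=[]
for p,(x0,y0,w,h) in((s,(176,232,32,36)),(t,(277,240,26,25))):
    row=[]
    for yd in(-12,0,10):
        a=cv2.resize(p['frame'][y0:y0+h,x0:x0+w],None,fx=8,fy=8,interpolation=2)
        for b in HANG[1:]:
            u=proj(p,[T([.442,-.0325,np.radians(yd)],X) for X in b]); u=np.round((u-[x0,y0]+.5)*8).astype(int)
            for i in range(8):
                for k in(1,2,4):
                    if not i&k: cv2.line(a,tuple(map(int,u[i])),tuple(map(int,u[i|k])),(0,255,255),1)
        row.append(cv2.copyMakeBorder(a,0,0,0,260-a.shape[1],0))
    rows.append(np.hstack(row))
cv2.imwrite('pics/w.png',np.vstack(rows))
E
```

```text
(no output)
```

View pics/w.png

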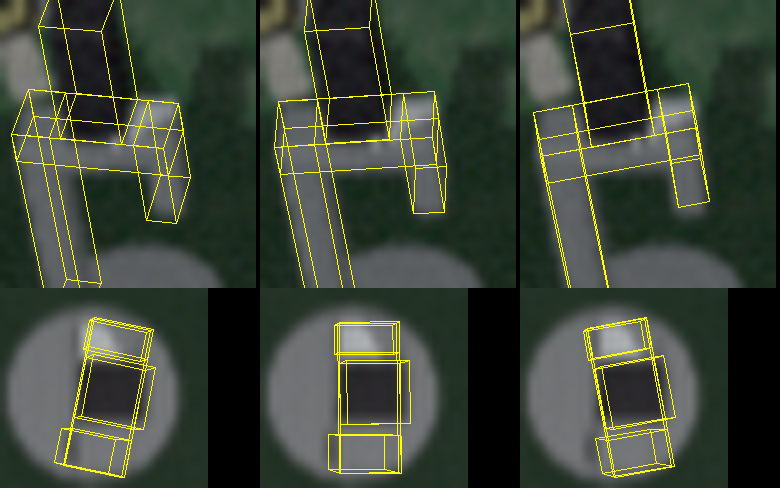

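>>> apply_moves:
  moves:
    - [[-0.0266,0.0288,0],0]
    - [[-0.0266,0.0288,0],0]
    - [[-0.0266,0.0288,0],0]
    - [[-0.0266,0.0288,0],0]
    - [[-0.0266,0.0288,0],0]
  hand: 0.06

```text
time_s: 2.52
tcp_pos: [0.3009, -0.3967, 0.2226]
ee_rot: [[-0.93, -0.367, 0.0], [-0.367, 0.93, -0.0], [-0.0, -0.0, -1.0]]
wrist_force: [1.6, 0.3, -0.1]
gripper_width: 0.727
gripper_force: 0.0
```

>>> apply_moves:
  moves:
    - [[-0.0266,0.0288,0],0]
    - [[-0.0266,0.0288,0],0]
    - [[-0.0266,0.0288,0],0]
    - [[-0.0266,0.0288,0],0]
    - [[-0.0266,0.0288,0],0]

```text
time_s: 2.93
tcp_pos: [0.3716, -0.2138, 0.223]
ee_rot: [[-0.93, -0.368, 0.001], [-0.368, 0.93, -0.0], [-0.001, -0.001, -1.0]]
wrist_force: [0.5, -0.3, 0.3]
gripper_width: 0.688
gripper_force: 0.0
```

>>> apply_moves:
  moves:
    - [[-0.0266,0.0288,0],0]
    - [[-0.0266,0.0288,0],0]
    - [[-0.0266,0.0288,0],0]
    - [[-0.0266,0.0288,0],0]
    - [[-0.0266,0.0288,0],0]

```text
time_s: 3.35
tcp_pos: [0.4423, -0.0306, 0.2231]
ee_rot: [[-0.93, -0.368, 0.001], [-0.368, 0.93, 0.0], [-0.001, -0.0, -1.0]]
wrist_force: [0.3, 0.7, -0.2]
gripper_width: 0.694
gripper_force: 0.0
```

>>> apply_moves:
  moves:
    - [[0,0,0.0],6.2]
    - [[0,0,0],6.2]
    - [[0,0,0],6.2]
    - [[0,0,0],0]

```text
time_s: 3.68
tcp_pos: [0.4421, -0.0322, 0.2226]
ee_rot: [[-0.999, -0.051, 0.0], [-0.051, 0.999, 0.0], [-0.0, 0.0, -1.0]]
wrist_force: [-0.0, 0.4, 1.0]
gripper_width: 0.691
gripper_force: 0.0
```

>>> apply_moves:
  moves:
    - [[0,0,0.03],0]
    - [[0,0,0.03],0]
    - [[0,0,0.03],0]
    - [[0,0,0.02],0]
    - [[0,0,0.0095],0]

```text
time_s: 4.1
tcp_pos: [0.4402, -0.0332, 0.1005]
ee_rot: [[-0.999, -0.054, -0.005], [-0.054, 0.999, -0.001], [0.005, -0.001, -1.0]]
wrist_force: [-0.5, 0.5, 1.0]
gripper_width: 0.688
gripper_force: 0.0
```

>>> apply_moves:
  moves:
    - [[0,0,0],0]

```text
time_s: 4.18
tcp_pos: [0.4403, -0.0333, 0.1009]
ee_rot: [[-0.999, -0.054, -0.005], [-0.054, 0.999, -0.001], [0.005, -0.001, -1.0]]
wrist_force: [-0.2, -0.4, 1.1]
gripper_width: 0.69
gripper_force: 0.0
```

```bash
python3 - <<'E'
from h import *
s=snap('side');t=snap('top')
a=cv2.resize(s['frame'][190:300,140:250],None,fx=4.5,fy=4.5,interpolation=3)
cv2.imwrite('pics/g0.png',a);print(r.sense()['wrist_force'],r.sense()['tcp_pos'])
E
```

```text
[-0.64011831  0.71242101 -0.12783249] [ 0.44238437 -0.03278914  0.10331641]
```

View pics/g0.png

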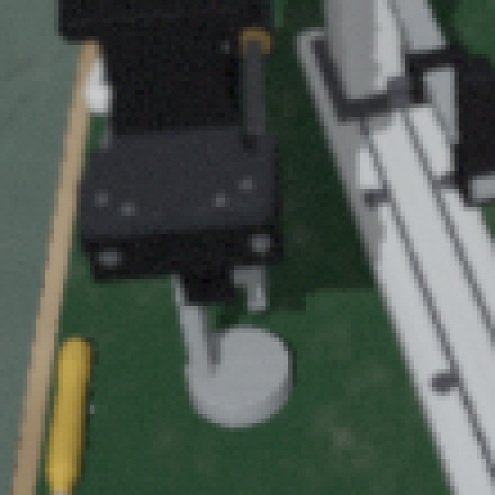

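>>> apply_moves:
  moves:
    - [[0,0,0],0]
    - [[0,0,0],0]
    - [[0,0,0],0]
    - [[0,0,0],0]
    - [[0,0,0],0]
  hand: 0.0

```text
time_s: 4.7
tcp_pos: [0.4423, -0.0326, 0.1035]
ee_rot: [[-0.999, -0.052, 0.001], [-0.052, 0.999, 0.0], [-0.001, 0.0, -1.0]]
wrist_force: [0.1, -0.7, 0.5]
gripper_width: 0.397
gripper_force: 0.0
```

>>> apply_moves:
  moves:
    - [[0,0,0],0]
    - [[0,0,0],0]

```text
time_s: 4.87
tcp_pos: [0.4421, -0.0326, 0.1032]
ee_rot: [[-0.999, -0.052, 0.0], [-0.052, 0.999, 0.0], [-0.0, 0.0, -1.0]]
wrist_force: [-0.0, 0.3, 0.4]
gripper_width: 0.248
gripper_force: 0.0
```

>>> apply_moves:
  moves:
    - [[0,0,-0.01],0]
    - [[0,0,-0.02],0]
    - [[0,0,-0.03],0]
    - [[0,0,-0.03],0]
    - [[0,0,-0.02],0]

```text
time_s: 5.28
tcp_pos: [0.4424, -0.0326, 0.2151]
ee_rot: [[-0.999, -0.052, 0.002], [-0.052, 0.999, 0.0], [-0.002, 0.0, -1.0]]
wrist_force: [1.2, 0.3, -1.5]
gripper_width: 0.178
gripper_force: 29.5
```

>>> apply_moves:
  moves:
    - [[0,0,-0.012],0]
    - [[0,0,0],0]
    - [[0,0,0],0]

```text
time_s: 5.53
tcp_pos: [0.4415, -0.0325, 0.2245]
ee_rot: [[-0.999, -0.052, -0.001], [-0.052, 0.999, 0.001], [0.0, 0.001, -1.0]]
wrist_force: [0.6, 0.5, -3.1]
gripper_width: 0.184
gripper_force: 29.5
```

```bash
python3 - <<'E'
from fit import *
np.set_printoptions(precision=4,suppress=True)
s=snap('side');t=snap('top');st=r.sense()
print(st['tcp_pos'],st['wrist_force'],st['moment'])
for n,o in(('hanger',0),('hook_seat',.08),('knob',.112)):
    for p,m in((s,'s'),(t,'t')):
        for d in models.place_of(p,n)[:2]:
            e,v=ray(p,d['at']); k=(.442-e[0])/v[0] if 0 else (-.0325-e[1])/v[1]
            print(n,m,round(d['confidence'],2),np.array(d['at'])*[512,384],e+k*v if m=='s' else atz(p,d['at'],.12+o))
a=cv2.resize(s['frame'][130:270,140:290],None,fx=4,fy=4,interpolation=3)
for b in HANG:
    for dz in(0,):
        u=proj(s,[T([.442,-.0325,.052],X)+[0,0,st['tcp_pos'][2]-.103] for X in b]);u=np.round((u-[140,130]+.5)*4).astype(int)
        cv2.polylines(a,[cv2.convexHull(u.astype(np.int32))],True,(0,255,255),1)
cv2.imwrite('pics/l0.png',a)
E
```

```text
[ 0.4408 -0.0327  0.2233] [-0.4152 -0.2288 -2.4695] [-0.0514  0.0039 -0.0105]
hanger s 0.93 [186.9824 239.0016] [ 0.443  -0.0325  0.111 ]
hook_seat s 0.7 [180.48   204.5952] [ 0.4422 -0.0325  0.2015]
hook_seat s 0.62 [185.9072 238.8096] [ 0.4409 -0.0325  0.1117]
knob s 0.89 [180.224  194.3808] [ 0.445  -0.0325  0.2257]
```

View pics/l0.png

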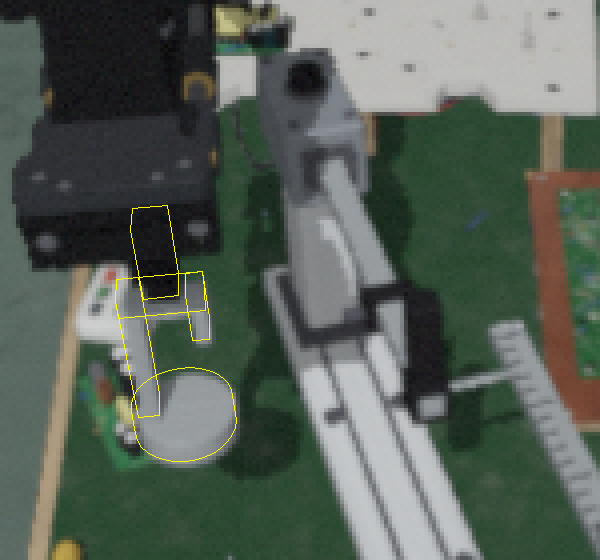

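>>> apply_moves:
  moves:
    - [[0,0,-0.0035],-2]
    - [[0,0,0],-4]
    - [[0,0,0],-3.8]
    - [[0,0,0],0]

```text
time_s: 6.27
tcp_pos: [0.442, -0.0326, 0.2284]
ee_rot: [[-0.975, -0.222, -0.0], [-0.222, 0.975, -0.0], [0.0, 0.0, -1.0]]
wrist_force: [-0.3, 0.2, -2.8]
gripper_width: 0.182
gripper_force: 29.5
```

>>> apply_moves:
  moves:
    - [[-0.006,0.015,0],0]
    - [[-0.013,0.03,0],0]
    - [[-0.015,0.035,0],0]
    - [[-0.01,0.027,0],0]
    - [[-0.005,0.0145,0],0]

```text
time_s: 6.68
tcp_pos: [0.4636, 0.0995, 0.2284]
ee_rot: [[-0.975, -0.221, 0.001], [-0.221, 0.975, 0.001], [-0.001, 0.0, -1.0]]
wrist_force: [1.0, -1.3, -3.8]
gripper_width: 0.182
gripper_force: 29.8
```

>>> apply_moves:
  moves:
    - [[0,0,0],0]
    - [[0,0,0],0]
    - [[0,0,0],0]

```text
time_s: 6.93
tcp_pos: [0.4626, 0.0963, 0.2282]
ee_rot: [[-0.975, -0.22, -0.001], [-0.22, 0.975, -0.001], [0.001, -0.0, -1.0]]
wrist_force: [-0.5, -0.2, -2.5]
gripper_width: 0.184
gripper_force: 29.9
```

```bash
cat > ov.py <<'E'
from fit import *
import sys
Q=[.545,.0068,.2229]
def sc(X): X=np.array(X)-[Q[0],Q[1],0]; c,s=np.cos(Q[2]),np.sin(Q[2]); return np.array([c*X[0]+s*X[1],-s*X[0]+c*X[1],X[2]])*1e3
STAND=[box(-30,30,-220,220,0,18),box(-23,23,120,210,135,185),box(-7,7,-78,120,153,167),box(-8,8,-78,-62,171,218),box(-13,13,-10,0,147,173),box(44,60,-220,-30,150,156)]
def over(p,win,f,out,hq=None,hz=0):
    x,y,w,h=win; a=cv2.resize(p['frame'][y:y+h,x:x+w],None,fx=f,fy=f,interpolation=3)
    def dr(b,z,c):
        u=np.round((proj(p,[T(z[0],X)+[0,0,z[1]] for X in b])-[x,y]+.5)*f).astype(np.int32); cv2.polylines(a,[cv2.convexHull(u)],True,c,1)
    for b in STAND: dr(b,(Q,0),(0,255,0))
    if hq is not None:
        for b in HANG: dr(b,(hq,hz),(0,255,255))
    cv2.imwrite('pics/'+out,a)
E
python3 - <<'E'
from ov import *
np.set_printoptions(precision=4,suppress=True)
s=snap('side');st=r.sense();P=st['tcp_pos'];print(P,sc(P),st['ee_rot'][:2,1])
over(s,(160,120,150,150),4,'o1.png',[P[0],P[1],Q[2]],P[2]-.107)
E
```

```text
[0.4626 0.096  0.2283] [-60.6379 105.1818 228.3453] [-0.22    0.9755]
```

View pics/o1.png

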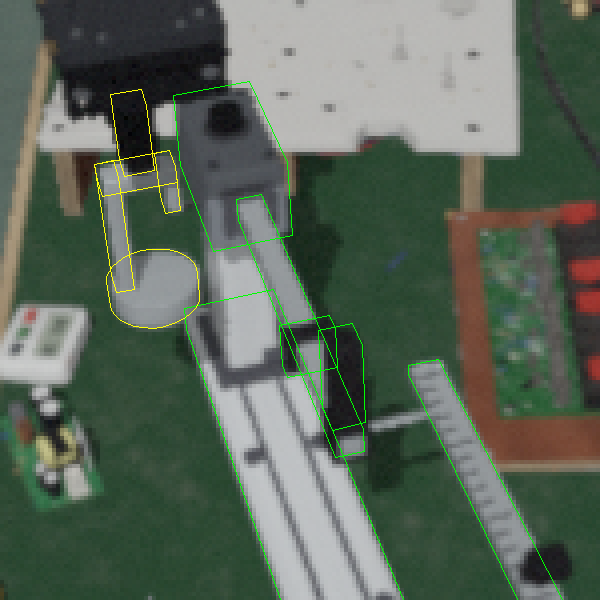

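>>> apply_moves:
  moves:
    - [[-0.008,0,0],0]
    - [[-0.016,0,0],0]
    - [[-0.018,0,0],0]
    - [[-0.012,0,0],0]
    - [[-0.0055,0,0],0]

```text
time_s: 7.4
tcp_pos: [0.5212, 0.1089, 0.2268]
ee_rot: [[-0.976, -0.219, -0.004], [-0.219, 0.976, -0.001], [0.004, -0.001, -1.0]]
wrist_force: [-2.9, 0.1, -4.2]
gripper_width: 0.185
gripper_force: 30.0
```

>>> apply_moves:
  moves:
    - [[0,0,0],0]
    - [[0,0,0.006],0]
    - [[0,0,0.01],0]
    - [[0,0,0.007],0]
    - [[0,0,0],0]

```text
time_s: 7.82
tcp_pos: [0.5195, 0.1094, 0.2038]
ee_rot: [[-0.975, -0.221, -0.003], [-0.221, 0.975, -0.001], [0.003, -0.0, -1.0]]
wrist_force: [-0.3, -0.7, -3.6]
gripper_width: 0.182
gripper_force: 30.0
```

```bash
python3 - <<'E'
from ov import *
np.set_printoptions(precision=4,suppress=True)
s=snap('side');st=r.sense();P=st['tcp_pos'];print(P,sc(P),st['wrist_force'],st['moment'])
over(s,(170,120,120,120),5,'o2.png',[P[0],P[1],Q[2]],P[2]-.107)
E
```

```text
[0.5201 0.1096 0.2048] [ -1.5793 105.7285 204.7781] [-0.8492 -0.4309 -2.5116] [-0.038  -0.0412 -0.0193]
```

View pics/o2.png

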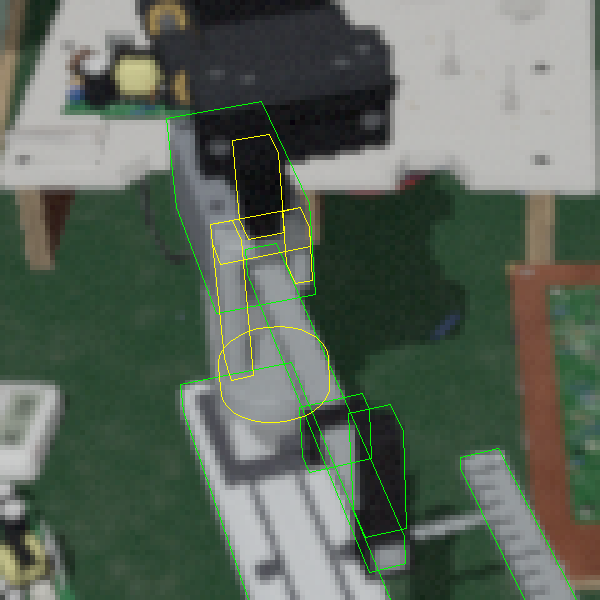

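>>> apply_moves:
  moves:
    - [[0,0,0.004],0]
    - [[0,0,0.003],0]
    - [[0,0,0],0]
    - [[0,0,0],0]

```text
time_s: 8.2
tcp_pos: [0.5209, 0.1099, 0.1986]
ee_rot: [[-0.975, -0.222, -0.0], [-0.222, 0.975, -0.0], [0.0, -0.0, -1.0]]
wrist_force: [-0.9, -0.3, -2.4]
gripper_width: 0.183
gripper_force: 30.0
```

>>> apply_moves:
  moves:
    - [[0,0,0.001],0]
    - [[0,0,0],0]
    - [[0,0,0],0]

```text
time_s: 8.45
tcp_pos: [0.521, 0.1099, 0.1976]
ee_rot: [[-0.975, -0.221, 0.0], [-0.221, 0.975, 0.0], [-0.0, 0.0, -1.0]]
wrist_force: [-0.6, -0.3, -2.3]
gripper_width: 0.183
gripper_force: 30.0
```

>>> apply_moves:
  moves:
    - [[0,0,0.001],0]
    - [[0,0,0],0]
    - [[0,0,0],0]

```text
time_s: 8.7
tcp_pos: [0.5209, 0.1099, 0.1965]
ee_rot: [[-0.975, -0.221, -0.0], [-0.221, 0.975, -0.0], [0.0, -0.0, -1.0]]
wrist_force: [0.2, 1.1, -2.0]
gripper_width: 0.179
gripper_force: 30.0
```

>>> apply_moves:
  moves:
    - [[0,0,0.001],0]
    - [[0,0,0],0]
    - [[0,0,0],0]

```text
time_s: 8.95
tcp_pos: [0.5209, 0.1099, 0.1955]
ee_rot: [[-0.975, -0.221, -0.0], [-0.221, 0.975, -0.0], [0.0, -0.0, -1.0]]
wrist_force: [0.6, -0.0, -2.7]
gripper_width: 0.181
gripper_force: 30.0
```

>>> apply_moves:
  moves:
    - [[0,0,0.001],0]
    - [[0,0,0],0]
    - [[0,0,0],0]

```text
time_s: 9.2
tcp_pos: [0.5211, 0.1099, 0.1951]
ee_rot: [[-0.975, -0.222, 0.001], [-0.222, 0.975, 0.0], [-0.001, -0.0, -1.0]]
wrist_force: [-1.4, 0.2, 0.9]
gripper_width: 0.185
gripper_force: 30.0
```

>>> apply_moves:
  moves:
    - [[0,0,0.001],0]
    - [[0,0,0],0]
    - [[0,0,0],0]

```text
time_s: 9.45
tcp_pos: [0.5212, 0.1099, 0.195]
ee_rot: [[-0.975, -0.222, 0.001], [-0.222, 0.975, -0.0], [-0.001, -0.0, -1.0]]
wrist_force: [-3.1, -0.8, 5.5]
gripper_width: 0.182
gripper_force: 30.0
```

>>> apply_moves:
  moves:
    - [[0,0,0.001],0]
    - [[0,0,0],0]
    - [[0,0,0],0]

```text
time_s: 9.7
tcp_pos: [0.5213, 0.1099, 0.1949]
ee_rot: [[-0.975, -0.222, 0.002], [-0.222, 0.975, 0.0], [-0.002, -0.0, -1.0]]
wrist_force: [-4.5, -0.5, 9.5]
gripper_width: 0.181
gripper_force: 30.0
```

>>> apply_moves:
  moves:
    - [[0,0,-0.0022],0]
    - [[0,0,0],0]
    - [[0,-0.003,0],0]
    - [[0,-0.006,0],0]
    - [[0,-0.008,0],0]

```text
time_s: 10.12
tcp_pos: [0.5255, 0.0937, 0.1951]
ee_rot: [[-0.975, -0.222, 0.002], [-0.222, 0.975, 0.001], [-0.002, 0.001, -1.0]]
wrist_force: [-0.9, 3.0, 1.4]
gripper_width: 0.184
gripper_force: 30.0
```

>>> apply_moves:
  moves:
    - [[0,-0.01,0],0]
    - [[0,-0.01,0],0]
    - [[0,-0.01,0],0]
    - [[0,-0.01,0],0]
    - [[0,-0.01,0],0]

```text
time_s: 10.53
tcp_pos: [0.5363, 0.0435, 0.1951]
ee_rot: [[-0.975, -0.221, 0.001], [-0.221, 0.975, 0.0], [-0.001, 0.0, -1.0]]
wrist_force: [0.0, 3.7, 4.4]
gripper_width: 0.182
gripper_force: 30.0
```

>>> apply_moves:
  moves:
    - [[0,-0.009,0],0]
    - [[0,-0.006,0],0]
    - [[0,-0.004,0],0]
    - [[0,-0.003,0],0]
    - [[0,0,0],0]

```text
time_s: 10.95
tcp_pos: [0.541, 0.0224, 0.1951]
ee_rot: [[-0.975, -0.221, 0.001], [-0.221, 0.975, -0.0], [-0.001, -0.001, -1.0]]
wrist_force: [0.2, 1.9, 4.7]
gripper_width: 0.18
gripper_force: 30.0
```

>>> apply_moves:
  moves:
    - [[0,-0.002,0],0]
    - [[0,0,0],0]
    - [[0,0,0],0]

```text
time_s: 11.2
tcp_pos: [0.5413, 0.0211, 0.195]
ee_rot: [[-0.975, -0.222, 0.001], [-0.222, 0.975, -0.0], [-0.001, -0.0, -1.0]]
wrist_force: [-0.7, 3.2, 5.0]
gripper_width: 0.182
gripper_force: 30.0
```

>>> apply_moves:
  moves:
    - [[0,-0.002,-0.0007],0]
    - [[0,-0.001,0],0]
    - [[0,0,0],0]
    - [[0,0,0],0]

```text
time_s: 11.53
tcp_pos: [0.5415, 0.018, 0.1951]
ee_rot: [[-0.975, -0.221, -0.001], [-0.221, 0.975, -0.0], [0.001, -0.0, -1.0]]
wrist_force: [-0.8, 3.5, 1.5]
gripper_width: 0.183
gripper_force: 30.0
```

>>> apply_moves:
  moves:
    - [[0,-0.002,0],0]
    - [[0,0,0],0]
    - [[0,0,0],0]

```text
time_s: 11.78
tcp_pos: [0.542, 0.0159, 0.1952]
ee_rot: [[-0.975, -0.221, -0.001], [-0.221, 0.975, -0.0], [0.001, -0.0, -1.0]]
wrist_force: [-0.8, 3.1, 2.1]
gripper_width: 0.18
gripper_force: 30.0
```

>>> apply_moves:
  moves:
    - [[0,-0.0015,0],0]
    - [[0,0,0],0]
    - [[0,0,0],0]

```text
time_s: 12.03
tcp_pos: [0.5423, 0.0145, 0.1952]
ee_rot: [[-0.975, -0.221, -0.001], [-0.221, 0.975, -0.0], [0.001, -0.0, -1.0]]
wrist_force: [-1.3, 2.0, 0.6]
gripper_width: 0.18
gripper_force: 30.0
```

>>> apply_moves:
  moves:
    - [[0,-0.0015,0],0]
    - [[0,0,0],0]
    - [[0,0,0],0]

```text
time_s: 12.28
tcp_pos: [0.5426, 0.0133, 0.1952]
ee_rot: [[-0.975, -0.221, -0.001], [-0.221, 0.975, 0.0], [0.001, 0.0, -1.0]]
wrist_force: [-1.3, 2.8, 0.1]
gripper_width: 0.183
gripper_force: 30.0
```

>>> apply_moves:
  moves:
    - [[0,-0.0015,0],0]
    - [[0,0,0],0]
    - [[0,0,0],0]

```text
time_s: 12.53
tcp_pos: [0.5427, 0.0131, 0.1952]
ee_rot: [[-0.975, -0.221, -0.001], [-0.221, 0.975, 0.002], [0.0, 0.002, -1.0]]
wrist_force: [-2.5, 7.2, 2.1]
gripper_width: 0.185
gripper_force: 30.0
```

>>> apply_moves:
  moves:
    - [[0,-0.0015,0],0]
    - [[0,0,0],0]
    - [[0,0,0],0]

```text
time_s: 12.78
tcp_pos: [0.5428, 0.0128, 0.1953]
ee_rot: [[-0.975, -0.221, -0.001], [-0.221, 0.975, 0.004], [0.0, 0.004, -1.0]]
wrist_force: [-4.0, 11.3, 3.3]
gripper_width: 0.182
gripper_force: 30.1
```

>>> apply_moves:
  moves:
    - [[0,0.0022,0.0003],0]
    - [[0,0,0],0]
    - [[0,0,0],0]

```text
time_s: 13.03
tcp_pos: [0.5426, 0.0132, 0.1952]
ee_rot: [[-0.975, -0.222, -0.001], [-0.222, 0.975, 0.001], [0.0, 0.001, -1.0]]
wrist_force: [-2.4, 6.5, 2.4]
gripper_width: 0.179
gripper_force: 30.0
```

>>> apply_moves:
  moves:
    - [[0,0,0],0]
    - [[0,0,0],0]
    - [[0,0,0],0]
    - [[0,0,0],0]
  hand: 0.045

```text
time_s: 13.37
tcp_pos: [0.543, 0.0119, 0.1949]
ee_rot: [[-0.975, -0.221, -0.0], [-0.221, 0.975, -0.001], [0.001, -0.001, -1.0]]
wrist_force: [0.8, -0.1, -0.6]
gripper_width: 0.4
gripper_force: 0.0
```

>>> apply_moves:
  moves:
    - [[0,0,0],0]
    - [[0,0,-0.01],0]
    - [[0,0,-0.03],0]
    - [[0,0,-0.03],0]
    - [[0,0,-0.01],0]

```text
time_s: 13.78
tcp_pos: [0.5453, 0.0123, 0.2808]
ee_rot: [[-0.975, -0.222, 0.009], [-0.222, 0.975, 0.0], [-0.009, -0.002, -1.0]]
wrist_force: [1.0, -0.1, 0.0]
gripper_width: 0.516
gripper_force: 0.0
```

```bash
python3 - <<'E'
from ov import *
np.set_printoptions(precision=4,suppress=True)
s=snap('side');st=r.sense();P=st['tcp_pos'];print(P,sc(P),st['wrist_force'])
over(s,(170,120,150,150),4,'o3.png',T(Q,(0,8,0)).tolist()[:2]+[Q[2]],.087)
E
```

```text
[0.5455 0.0125 0.2812] [  1.7544   5.4626 281.1997] [ 0.4762 -0.0236  1.2795]
```

View pics/o3.png

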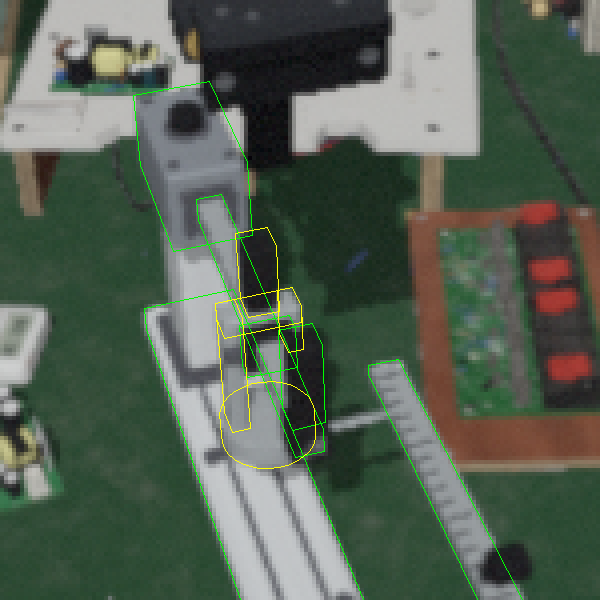

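>>> apply_moves:
  moves:
    - [[0,0.025,0],0]
    - [[0,0.035,0],0]
    - [[0,0.04,0],0]
    - [[0,0.035,0],0]
    - [[0,0.025,0],0]
  hand: 0.0

```text
time_s: 14.25
tcp_pos: [0.5066, 0.1706, 0.2748]
ee_rot: [[-0.975, -0.222, -0.001], [-0.222, 0.975, 0.0], [0.001, 0.0, -1.0]]
wrist_force: [0.5, -0.1, -0.2]
gripper_width: 0.221
gripper_force: 0.0
```

>>> apply_moves:
  moves:
    - [[0,0,0.02],0]
    - [[0,0,0.02],0]
    - [[0,0,0.015],0]
    - [[0,0,0.0],0]
    - [[0,0,0],0]

```text
time_s: 14.67
tcp_pos: [0.5073, 0.1682, 0.2196]
ee_rot: [[-0.975, -0.222, -0.002], [-0.222, 0.975, -0.002], [0.002, -0.001, -1.0]]
wrist_force: [-0.2, 0.0, 0.8]
gripper_width: 0.009
gripper_force: 0.0
```

```bash
python3 - <<'E'
from ov import *
np.set_printoptions(precision=4,suppress=True)
s=snap('side');t=snap('top');st=r.sense();P=st['tcp_pos'];print(P,sc(P),st['gripper_width'])
print('lock world',T(Q,(0,165,198)),proj(s,T(Q,(0,165,198))),proj(t,T(Q,(0,165,198))))
for p in(s,t):
    for d in models.place_of(p,'lock_top'): X=atz(p,d['at'],.198); print(np.array(d['at'])*[512,384],d['confidence'],X,sc(X))
for n,z in(('hook_seat',.167),('knob',.199),('seat',.167)):
  for d in models.place_of(s,n): X=atz(s,d['at'],z); print(n,d['confidence'],sc(X))
E
```

```text
[0.5083 0.1687 0.2212] [  0.0182 165.9734 221.2076] 0.005509011312845589
lock world [0.5085 0.1677 0.198 ] [[216.0388 146.4474]] [[187.6452 217.0259]]
[218.2144 146.688 ] 0.61 [0.5134 0.1662 0.198 ] [  4.424  162.4038 198.    ]
hook_seat 0.98 [  2.1871   7.5687 167.    ]
knob 0.57 [ -1.0371   1.6182 199.    ]
seat 0.98 [  2.3842   3.5786 167.    ]
```

>>> apply_moves:
  moves:
    - [[0,-0.0005,0.01],0]
    - [[0,0,0.008],0]
    - [[0,0,0.004],0]
    - [[0,0,0.003],0]
    - [[0,0,0.003],0]

```text
time_s: 15.43
tcp_pos: [0.5072, 0.1678, 0.1917]
ee_rot: [[-0.975, -0.221, -0.002], [-0.221, 0.975, -0.001], [0.002, -0.001, -1.0]]
wrist_force: [-1.6, 0.0, 1.9]
gripper_width: 0.002
gripper_force: 1.5
```

>>> apply_moves:
  moves:
    - [[0,0,0.002],0]
    - [[0,0,0.002],0]
    - [[0,0,0],0]
    - [[0,0,0],0]

```text
time_s: 15.77
tcp_pos: [0.5073, 0.1678, 0.1903]
ee_rot: [[-0.975, -0.222, 0.0], [-0.222, 0.975, -0.001], [0.0, -0.001, -1.0]]
wrist_force: [-7.3, -1.7, 12.7]
gripper_width: 0.008
gripper_force: 6.1
```

>>> apply_moves:
  moves:
    - [[0,0,0.001],0]
    - [[0,0,0.001],0]
    - [[0,0,0],0]
    - [[0,0,0],0]

```text
time_s: 16.1
tcp_pos: [0.5074, 0.1678, 0.1902]
ee_rot: [[-0.975, -0.223, 0.001], [-0.223, 0.975, -0.001], [-0.001, -0.001, -1.0]]
wrist_force: [-10.7, -1.0, 20.3]
gripper_width: 0.005
gripper_force: 10.1
```

>>> apply_moves:
  moves:
    - [[0,0,-0.01],0]
    - [[0,0,-0.03],0]
    - [[0,0,-0.035],0]
    - [[0,0,-0.02],0]
    - [[0,-0.02,0],0]

```text
time_s: 16.52
tcp_pos: [0.515, 0.1512, 0.2866]
ee_rot: [[-0.974, -0.225, 0.011], [-0.225, 0.974, 0.005], [-0.012, 0.002, -1.0]]
wrist_force: [1.6, -0.5, 0.6]
gripper_width: 0.004
gripper_force: 0.0
```

>>> apply_moves:
  moves:
    - [[0,-0.04,0],0]
    - [[0,-0.04,0],0]
    - [[0,-0.04,0],0]
    - [[0,-0.04,0],0]
    - [[0,-0.035,0],0]
  hand: 0.05

```text
time_s: 16.93
tcp_pos: [0.5558, -0.0438, 0.2811]
ee_rot: [[-0.975, -0.221, 0.001], [-0.221, 0.975, -0.0], [-0.001, -0.0, -1.0]]
wrist_force: [0.1, 0.5, 0.1]
gripper_width: 0.296
gripper_force: 0.0
```

>>> apply_moves:
  moves:
    - [[0,-0.02,0],0]
    - [[0,0,0],0]
    - [[0,0,0],0]

```text
time_s: 17.18
tcp_pos: [0.56, -0.0621, 0.2805]
ee_rot: [[-0.976, -0.219, -0.0], [-0.219, 0.976, 0.0], [0.0, 0.0, -1.0]]
wrist_force: [0.1, 0.6, -0.2]
gripper_width: 0.515
gripper_force: 0.0
```

```bash
python3 - <<'E'
from ov import *
np.set_printoptions(precision=4,suppress=True)
s=snap('side');st=r.sense();P=st['tcp_pos'];print(P,sc(P),st['gripper_width'],st['time_s'])
for n,z in(('handle',.203),('index',.160),('pointer_tip',.160),('hook_seat',.167),('seat',.167)):
  for d in models.place_of(s,n): X=atz(s,d['at'],z); print(n,np.array(d['at'])*[512,384],d['confidence'],sc(X))
print(proj(s,[T(Q,(0,-70,203)),T(Q,(45,-70,160))]))
E
```

```text
[ 0.5599 -0.0612  0.2808] [ -0.5402 -69.5611 280.7531] 0.541986479127533 17.2333
handle [244.48   208.3968] 0.84 [  0.8031 -64.9658 203.    ]
handle [151.9104 298.5984] 0.45 [-184.5854 -216.7808  203.    ]
index [268.6976 222.9888] 0.71 [ 45.0472 -71.9086 160.    ]
pointer_tip [285.696  269.9904] 0.64 [  35.1946 -190.8285  160.    ]
hook_seat [238.7968 198.1824] 0.82 [  8.8791   9.041  167.    ]
seat [236.288  199.9872] 0.58 [  2.5972   5.1503 167.    ]
seat [242.176  228.2112] 0.21 [ -8.3903 -77.0538 167.    ]
[[244.8219 210.2223]
 [268.3531 222.3428]]
```

>>> apply_moves:
  moves:
    - [[0,0,0.025],0]
    - [[0,0,0.03],0]
    - [[0,0,0.025],0]
    - [[0,0,0.012],0]
    - [[0,0,0.005],0]

```text
time_s: 17.9
tcp_pos: [0.5583, -0.0604, 0.1817]
ee_rot: [[-0.975, -0.222, -0.005], [-0.222, 0.975, -0.0], [0.005, 0.001, -1.0]]
wrist_force: [-0.6, 0.2, 0.1]
gripper_width: 0.575
gripper_force: 0.0
```

>>> apply_moves:
  moves:
    - [[0,0,0],0]
    - [[0,0,0],0]
    - [[0,0,0],0]
    - [[0,0,0],0]
    - [[0,0,0],0]
  hand: 0.0

```text
time_s: 18.32
tcp_pos: [0.5603, -0.061, 0.1852]
ee_rot: [[-0.975, -0.221, 0.002], [-0.221, 0.975, 0.0], [-0.002, -0.0, -1.0]]
wrist_force: [-0.0, -0.1, 0.6]
gripper_width: 0.283
gripper_force: 0.0
```

>>> apply_moves:
  moves:
    - [[0,0,0],0]
    - [[0,0,0],0]
    - [[0,0,0],0]
    - [[0,0,0],0]

```text
time_s: 18.65
tcp_pos: [0.5601, -0.0614, 0.1848]
ee_rot: [[-0.975, -0.222, 0.001], [-0.222, 0.975, -0.001], [-0.001, -0.001, -1.0]]
wrist_force: [-0.2, -0.7, 3.0]
gripper_width: 0.18
gripper_force: 30.0
```

```bash
python3 - <<'E'
from ov import *
np.set_printoptions(precision=4,suppress=True)
for k in range(2):
  s=snap('side',f'p{k}.png');t=snap('top',f'q{k}.png');
  st=r.sense();P=st['tcp_pos'];print(sc(P),st['gripper_width'],st['gripper_force'],st['wrist_force'])
  for n,z in(('index',.160),('pointer_tip',.160)):
   for p,m in((s,'s'),(t,'t')):
    for d in models.place_of(p,n): X=atz(p,d['at'],z); print(m,n,np.array(d['at'])*[512,384],round(d['confidence'],2),sc(X))
# pointer dark blob (z about .156-.169)
for p,m in((s,'s'),(t,'t')):
    c=proj(p,T(Q,(52,-165,160)))[0].astype(int); x0,y0=c-20
    g=p['frame'][y0:y0+40,x0:x0+40].max(2); M=(g<55).astype(np.uint8)
    n,l,S,C=cv2.connectedComponentsWithStats(M)
    print(m,x0,y0,[(S[i].tolist(),C[i].round(1)) for i in range(1,n) if S[i][4]>8])
E
```

```text
[ -0.3783 -69.8318 184.764 ] 0.18411327566510016 30.001337165012956 [ 0.2007 -1.3639  3.1063]
s index [270.8992 221.7984] 0.67 [ 50.0808 -70.082  160.    ]
s index [237.8752 259.0848] 0.23 [ -34.8027 -141.9886  160.    ]
s pointer_tip [288.512  265.9968] 0.53 [  42.8152 -184.0277  160.    ]
[ -0.3488 -69.8258 184.7788] 0.17861738172879332 30.00143072102219 [-0.4797 -2.2589  4.9731]
s index [268.0832 223.6032] 0.47 [ 43.3994 -73.1575 160.    ]
s pointer_tip [288.7168 268.416 ] 0.67 [  41.2446 -189.18    160.    ]
s 269 236 [([22, 20, 12, 10, 94], array([27.7, 24.6]))]
t 325 137 [([32, 33, 8, 7, 31], array([36.6, 37.1]))]
```

```bash
python3 - <<'E'
from ov import *
np.set_printoptions(precision=1,suppress=True)
s=snap('side');t=snap('top')
c=proj(s,T(Q,(52,-165,160)))[0].astype(int);print(s['frame'][252:274,282:306].max(2))
for z in(.160,.163,.169):print('blob s',sc(atz(s,(296.7/512,260.6/384),z)))
for y in(-150,-160,-170,-180):print(y,proj(s,[T(Q,(45,y,160)),T(Q,(52,y,165))]).ravel(),proj(t,[T(Q,(45,y,160)),T(Q,(52,y,165))]).ravel())
print('now top');print(t['frame'][148:164,340:362].max(2))
for p in(s,t):
  m=models.cut_out(p,'pointer_tip');print([(d['confidence'],np.array(d['extent'])*[512,384,512,384]) for d in m])
E
```

```text
[[130 148 145 139 139 146 156 157 154 131  97  79  83  84  81  77  74  74
   71  75  75  72  75  75]
 [111 126 123 124 131 142 156 157 155 143 117  86  80  82  77  77  78  75
   72  71  75  74  75  74]
 [ 95 118 131 144 153 153 157 156 157 154 141 110  81  77  76  76  76  74
   73  76  74  77  77  75]
 [ 91 110 140 154 154 154 154 156 155 157 153 125  85  76  70  65  63  61
   65  74  83  79  76  79]
 [ 84 100 128 146 142 137 137 145 153 153 138 106  73  60  52  44  36  35
   40  68  79  79  78  78]
 [ 79  91 110 127 123 123 132 145 147 131 100  63  43  35  30  34  32  35
   37  54  75  81  77  75]
 [ 79  82  97 119 135 145 153 152 135  91  49  37  35  30  29  34  32  34
   25  45  65  77  76  75]
 [ 79  80  90 112 140 155 154 150 124  70  33  32  30  38  32  34  32  35
   33  36  55  71  76  75]
 [ 75  78  79  98 130 150 143 130 103  60  34  27  36  33  31  33  37  36
   32  40  43  68  75  73]
 [ 75  77  77  91 111 129 121  98  71  40  32  29  32  37  34  38  37  35
   38  40  38  65  76  79]
 [ 76  76  74  81  98 114 126 106  59  36  31  26  33  35  38  37  38  34
   30  33  35  6
[... 1859 characters left out ...]
89]
 [86 87 88 88 87 88 88 90 89 91 92 92 92 92 90 90 90 90 90 90 89 89]
 [87 88 88 87 88 88 88 89 89 89 90 90 91 90 90 91 90 89 90 90 89 89]
 [87 87 86 87 88 87 89 88 88 90 89 90 89 89 88 88 89 90 90 89 89 88]
 [85 86 86 86 87 87 87 88 87 88 87 87 88 89 89 88 88 89 90 89 88 87]
 [85 85 86 85 85 86 87 86 86 86 86 87 87 87 87 89 88 89 87 86 88 86]
 [83 84 84 84 84 84 85 85 85 86 86 86 86 88 88 86 88 88 88 86 87 84]
 [82 82 82 83 82 83 83 83 84 84 85 86 85 87 87 87 88 87 86 87 85 82]
 [81 81 82 82 82 83 84 83 85 85 86 85 87 85 87 86 86 86 86 85 82 82]
 [80 80 81 82 82 82 83 84 84 83 85 85 85 86 86 86 85 85 83 82 82 83]
 [80 81 81 81 82 81 82 83 85 83 86 84 84 84 85 85 84 83 82 82 83 83]]
[]
[]
```

```bash
python3 - <<'E'
from ov import *
from scipy.optimize import minimize
import pickle
np.set_printoptions(precision=1,suppress=True,linewidth=150)
s,t=pickle.load(open('cal.pkl','rb'))
print(t['frame'][146:164,340:362].max(2))
def mask(p,x,y,w,h):
    m=np.zeros((384,512));m[y:y+h,x:x+w]=np.clip((72-p['frame'][y:y+h,x:x+w].max(2).astype(float))/38,0,1);return m
ms=mask(s,286,252,20,16);mt=mask(t,342,146,18,14)
print(ms.sum(),mt.sum(),[ (m*np.indices(m.shape)[::-1]).sum((1,2))/m.sum() for m in(ms,mt)])
def cost(v,ks):
    x0,x1,y,z0=v; B=[box(x0,x1,y-7,y+7,z0,169)]
    return sum(np.abs(render(p,Q,B)-m).sum()/m.sum() for i,(p,m) in enumerate(((s,ms),(t,mt))) if i in ks)
for ks in((0,),(1,),(0,1)):
  for y0 in(-165,-178):
    o=minimize(cost,[48,68,y0,156],args=(ks,),method='Nelder-Mead',options=dict(initial_simplex=np.array([[48,68,y0,156]]*5)+np.vstack([np.zeros(4),np.diag([6,6,8,5])])))
    print(ks,o.x,round(o.fun,3))
E
```

```text
[[ 78  77  76  76  76  77  77  75  76  77  76  75  76  78  77  76  77  77  77  79  78  77]
 [ 76  77  77  77  76  77  77  74  74  74  70  60  63  71  76  76  78  78  79  79  79  79]
 [ 76  76  77  78  78  78  72  60  52  46  41  40  42  61  74  78  79  81  80  80  80  79]
 [ 76  77  77  79  78  77  63  40  38  39  38  39  40  50  67  77  81  81  83  86  96  98]
 [ 76  76  77  77  77  70  47  32  37  39  40  38  40  49  70  86  93  92 100 119 160 171]
 [ 76  77  77  77  79  70  48  30  35  40  40  40  40  45  82 128 154 165 165 164 168 169]
 [ 77  77  77  78  79  76  64  37  34  39  39  41  41  50  96 142 164 169 168 167 167 166]
 [ 79  78  80  83  86  84  75  42  33  38  39  38  40  42  58  98 143 165 167 167 168 168]
 [102  97  92 101 111 106  94  61  34  35  39  40  41  44  61  93 140 164 167 167 165 165]
 [164 155 121 110 110 108 100  75  38  34  38  41  41  51  75  90 132 161 166 164 165 165]
 [169 166 151 123 110 109 105  87  43  34  37  33  42  85 132 133 127 151 164 167 169 167]
 [167 166 162 151 126 119 108  94  71  53  43  42  61 121 159 151 129 144 162 165 170 162]
 [166 15
[... 170 characters left out ...]
36]
 [167 154 134 163 171 165 148 139 168 161 132 111 104 108 107 104 106 109 119 131 137 139]
 [169 153 128 149 164 148 139 150 167 149 121 107 105 104 104 105 109 119 131 137 139 139]
 [158 139 127 125 134 138 165 195 184 143 111 105 105 105 105 108 118 131 136 137 138 137]
 [ 90  99 128 141 143 144 146 145 131 112 105 105 105 105 108 117 129 137 139 139 137 126]]
97.60526315789474 54.68421052631579 [array([296.7, 260.6]), array([349.9, 152.1])]
(0,) [  50.    66.9 -181.   163.1] 0.182
(0,) [  49.7   66.8 -181.2  162.3] 0.176
(1,) [  50.9   67.6 -175.6  169. ] 0.267
(1,) [  50.3   67.9 -175.4  169.1] 0.26
(0, 1) [  52.2   67.3 -178.2  158.5] 0.717
(0, 1) [  52.    67.3 -177.7  158.5] 0.721
```

>>> apply_moves:
  moves:
    - [[0,-0.003,0],0]
    - [[0,-0.006,0],0]
    - [[0,-0.008,0],0]
    - [[0,-0.008,0],0]
    - [[0,-0.008,0],0]

```text
time_s: 19.87
tcp_pos: [0.5673, -0.0923, 0.1848]
ee_rot: [[-0.975, -0.222, 0.001], [-0.222, 0.975, 0.002], [-0.001, 0.001, -1.0]]
wrist_force: [-2.6, 3.0, 6.7]
gripper_width: 0.179
gripper_force: 30.0
```

>>> apply_moves:
  moves:
    - [[0,-0.008,0],0]
    - [[0,-0.008,0],0]
    - [[0,-0.008,0],0]
    - [[0,-0.008,0],0]
    - [[0,-0.008,0],0]

```text
time_s: 20.28
tcp_pos: [0.5763, -0.1311, 0.1848]
ee_rot: [[-0.975, -0.222, 0.001], [-0.222, 0.975, 0.002], [-0.002, 0.002, -1.0]]
wrist_force: [-1.0, 4.5, 7.3]
gripper_width: 0.181
gripper_force: 30.0
```

>>> apply_moves:
  moves:
    - [[0,-0.007,0],0]
    - [[0,-0.006,0],0]
    - [[0,-0.005,0],0]
    - [[0,-0.004,0],0]
    - [[0,-0.003,0],0]

```text
time_s: 20.7
tcp_pos: [0.5819, -0.1554, 0.1848]
ee_rot: [[-0.975, -0.222, 0.001], [-0.222, 0.975, 0.002], [-0.002, 0.002, -1.0]]
wrist_force: [-2.2, 4.3, 7.1]
gripper_width: 0.177
gripper_force: 30.0
```

>>> apply_moves:
  moves:
    - [[0,-0.002,0],0]
    - [[0,0,0],0]
    - [[0,0,0],0]
    - [[0,0,0],0]

```text
time_s: 21.03
tcp_pos: [0.5823, -0.1573, 0.1848]
ee_rot: [[-0.975, -0.222, 0.001], [-0.222, 0.975, 0.002], [-0.002, 0.001, -1.0]]
wrist_force: [-1.1, 2.4, 6.6]
gripper_width: 0.184
gripper_force: 30.0
```

```bash
python3 - <<'E'
from ov import *
np.set_printoptions(precision=1,suppress=True,linewidth=170)
s=snap('side','pull1.png');st=r.sense();P=st['tcp_pos'];print(sc(P),st['gripper_width'],st['wrist_force'],st['time_s'])
for n,z in(('index',.160),('pointer_tip',.160),('hook_seat',.167),('seat',.167),('handle',.203)):
    for d in models.place_of(s,n): X=atz(s,d['at'],z); print(n,np.array(d['at'])*[512,384],round(d['confidence'],2),sc(X))
print(proj(s,[T(Q,(x,sc(P)[1],160)) for x in(10,25,45)]))
print(s['frame'][248:274,270:304].max(2))
E
```

```text
[   0.1 -168.3  184.8] 0.17766336227438606 [-1.   3.4  6.6] 21.0833
pointer_tip [287.1 265.8] 0.55 [  40.7 -182.9  160. ]
hook_seat [249.5 231. ] 0.7 [  2.3 -88.4 167. ]
hook_seat [149.3 301.3] 0.48 [-192.7 -191.8  167. ]
[[267.3 264. ]
 [275.6 261.9]
 [286.5 259.1]]
[[ 69  61  50  51  51  52  51  51  53  53  51  52  55  52  52  53  56  54  56  55  52  50  50  51  48  49  47  47  49  47  48  48  42  49]
 [ 86  71  55  53  53  52  48  53  55  54  52  54  54  54  55  55  51  49  50  50  50  49  50  49  48  47  48  49  48  46  47  41  40  36]
 [ 99  79  54  53  53  52  54  53  53  53  50  51  55  51  51  51  51  52  47  47  45  48  49  46  51  49  46  38  39  39  34  31  29  28]
 [ 93  74  59  56  51  54  55  50  51  49  50  48  47  50  48  51  45  49  47  44  50  49  47  47  43  40  40  35  29  31  27  29  27  28]
 [ 59  58  54  51  52  51  46  48  47  48  51  49  47  50  49  47  49  47  43  41  39  40  40  33  33  32  24  25  29  25  34  35  37  29]
 [ 49  50  51  50  49  49  47  48  47  48  49  48  45  44  45  42  42  38  39  36  28  18  27  22  23  27  29  27  37  42  57  65  61  44
[... 2082 characters left out ...]
 71]
 [ 37  43  45  46  52  60  65  66  68  74  69  72  70  70  72  74  71  73  74  83 110 130 129 120 119 121 131 136 144 151 130  90  71  74]
 [ 38  48  44  51  62  71  69  73  73  73  72  71  72  73  74  74  73  74  72  78  95 119 130 137 136 142 149 153 154 156 149 112  77  76]
 [ 45  48  49  52  63  71  75  78  75  74  73  74  71  74  73  75  77  78  73  76  86 106 138 151 152 151 153 154 155 156 155 127  91  77]
 [ 62  66  63  66  68  72  71  75  72  75  75  72  72  73  70  72  73  72  71  73  79  99 136 151 154 153 151 155 154 155 155 143 107  80]
 [ 75  73  73  76  73  72  72  72  74  76  74  73  71  72  72  74  74  70  71  72  74  87 114 144 154 153 153 154 154 153 154 152 126  93]]
```

```bash
python3 - <<'E'
from ov import *
import pickle
np.set_printoptions(precision=1,suppress=True,linewidth=170)
s,t=pickle.load(open('cal.pkl','rb'))
def prof(p,xs,ys,z):
    g=p['frame'].max(2).astype(np.float32); out=0
    for x in xs:
        u=proj(p,[T(Q,(x,y,z)) for y in ys]).astype(np.float32)
        out=out+cv2.remap(g,u[:,:1],u[:,1:],cv2.INTER_CUBIC)[:,0]
    return out/len(xs)
def edge(ys,v,lo,hi,th=None):
    m=(ys>=lo)&(ys<=hi);yy,vv=ys[m],v[m];th=(vv[0]+vv[-1])/2 if th is None else th
    i=np.where(np.diff(np.sign(vv-th)))[0];return [round(float(yy[k]+(th-vv[k])/(vv[k+1]-vv[k])*(yy[k+1]-yy[k])),1) for k in i]
for nm,p in(('side',s),('top',t)):
    ys=np.arange(-85,-55,.5)
    for x in(18,24,30,36,42):
        v=prof(p,[x],ys,160); b=np.clip(v-np.percentile(v,30)-12,0,None); pk=ys[v.argmax()]; b[np.abs(ys-pk)>6]=0
        print(nm,'idx x',x,'peak',pk,'cent',round((b*ys).sum()/b.sum(),1),round(v.max()),round(np.median(v)))
    ys=np.arange(-235,-15,.5); v=prof(p,[48,52,56],ys,156)
    print('bar start',edge(ys,v,-45,-18,100),'bar end',edge(ys,v,-234,-205,110))
    ys=np.arange(-205,-150,.5)
    for x in(48,54,58,62,65):
      for z in(169,156):
        v=prof(p,[x],ys,z); i=v.argmin(); print(' ptr x',x,'z',z,edge(ys,v,-205,-150,58),'min',ys[i],round(v.min()))
E
```

```text
side idx x 18 peak -71.0 cent -70.6 145 62
side idx x 24 peak -71.5 cent -70.9 157 59
side idx x 30 peak -71.0 cent -70.9 159 73
side idx x 36 peak -71.0 cent -70.5 145 74
side idx x 42 peak -70.5 cent -70.3 140 109
bar start [-29.8] bar end []
 ptr x 48 z 169 [-192.1, -180.4] min -188.5 25
 ptr x 48 z 156 [] min -177.5 75
 ptr x 54 z 169 [-193.0, -175.0] min -190.5 28
 ptr x 54 z 156 [-182.6, -167.7] min -174.5 24
 ptr x 58 z 169 [-195.0, -173.5] min -191.5 27
 ptr x 58 z 156 [-182.7, -164.4] min -180.0 28
 ptr x 62 z 169 [-194.8, -172.7] min -190.5 26
 ptr x 62 z 156 [-184.3, -162.8] min -181.0 25
 ptr x 65 z 169 [-192.6, -173.6] min -179.0 27
 ptr x 65 z 156 [-185.0, -162.6] min -182.0 23
top idx x 18 peak -68.5 cent -68.8 148 76
top idx x 24 peak -68.5 cent -68.7 167 77
top idx x 30 peak -68.5 cent -68.4 156 79
top idx x 36 peak -68.5 cent -68.6 155 77
top idx x 42 peak -68.5 cent -68.4 140 86
bar start [-27.7] bar end [-218.6]
 ptr x 48 z 169 [-176.7, -172.6] min -174.5 46
 ptr x 48 z 156 [] min -178.5 94
 ptr x 54 z 169 [-182.8, -168.8] min -171.0 32
 ptr x 54 z 156 [-184.4, -172.0] min -175.0 32
 ptr x 58 z 169 [-182.0, -168.2] min -170.5 33
 ptr x 58 z 156 [-186.0, -172.0] min -174.5 31
 ptr x 62 z 169 [-183.7, -167.6] min -170.5 29
 ptr x 62 z 156 [-186.4, -171.3] min -173.5 33
 ptr x 65 z 169 [-183.4, -168.0] min -171.5 33
 ptr x 65 z 156 [-187.3, -170.7] min -174.0 29
```

```bash
python3 - <<'E'
from ov import *
from scipy.optimize import minimize
import pickle
np.set_printoptions(precision=2,suppress=True,linewidth=170)
s,t=pickle.load(open('cal.pkl','rb'))
K=8
def hull(M,p,pts,val,c):
    u=proj(p,[T(Q,X) for X in pts]); cv2.fillConvexPoly(M,cv2.convexHull(np.round((u-c+.5)*K).astype(np.int32)),val)
W={'s':(s,284,250,22,16),'t':(t,341,144,15,14)}
def synth(k,y,zb,x0,x1,dx,dy,sg,tip):
    p,X,Y,w,h=W[k];c=np.array([X-3,Y-3]);M=np.full(((h+6)*K,(w+6)*K),76,np.uint8)
    hull(M,p,box(44+dx,60+dx,-230,-30,152,156),140,c)
    if tip: hull(M,p,[(45+dx,y+dy,160),(45+dx,y+dy,163),(x0+dx,y+dy-7,157),(x0+dx,y+dy+7,157),(x0+dx,y+dy-7,169),(x0+dx,y+dy+7,169)],34,c)
    hull(M,p,box(x0+dx,x1+dx,y+dy-7,y+dy+7,zb,169),34,c)
    M=cv2.GaussianBlur(M.astype(np.float32),(0,0),sg*K)
    return M.reshape(h+6,K,w+6,K).mean((1,3))[3:-3,3:-3]
G={k:W[k][0]['frame'][W[k][2]:W[k][2]+W[k][4],W[k][1]:W[k][1]+W[k][3]].max(2).astype(np.float32) for k in W}
DY={'s':-.6,'t':1.7}
def cost(v,ks,tip):
    y,zb,x0,x1,ds,dt=v; e=0
    for k in ks:
        d=np.abs(synth(k,y,zb,x0,x1,ds if k=='s' else dt,DY[k],.5,tip)-G[k]); e+=np.minimum(d,45).mean()
    return e
for tip in(0,1):
  for ks in('s','t','st'):
    b=min((minimize(cost,[y0,156,50,67,0,0],args=(ks,tip),method='Nelder-Mead',options=dict(maxiter=500,initial_simplex=np.array([[y0,156,50,67,0,0]]*7)+np.vstack([np.zeros(6),np.diag([5,4,4,4,2,2])]))) for y0 in(-174,-181)),key=lambda o:o.fun)
    print(tip,ks,b.x,round(b.fun,2))
E
```

```text
0 s [-180.15  153.16   47.5    65.87    1.21    2.4 ] 6.7
0 t [-177.58  163.82   48.67   67.13   -2.24    0.58] 6.47
0 st [-178.75  158.2    49.9    66.33    0.96    0.53] 14.98
1 s [-179.8   160.47   50.26   65.98    0.96    0.18] 5.66
1 t [-178.28  158.32   52.81   66.56    1.34    0.68] 6.35
1 st [-179.    156.5    51.73   66.39    0.88    1.28] 13.12
```

>>> apply_moves:
  moves:
    - [[0,-0.003,0],0]
    - [[0,-0.004,0],0]
    - [[0,-0.0025,0],0]
    - [[0,-0.0008,0],0]
    - [[0,0,0],0]

```text
time_s: 21.75
tcp_pos: [0.5846, -0.1673, 0.1848]
ee_rot: [[-0.975, -0.222, 0.001], [-0.222, 0.975, 0.002], [-0.002, 0.001, -1.0]]
wrist_force: [-0.9, 3.1, 6.9]
gripper_width: 0.184
gripper_force: 30.0
```

>>> apply_moves:
  moves:
    - [[0,0,0],0]
    - [[0,0,0],0]
    - [[0,0,0],0]

```text
time_s: 22.0
tcp_pos: [0.5846, -0.1673, 0.1848]
ee_rot: [[-0.975, -0.222, 0.001], [-0.222, 0.975, 0.002], [-0.002, 0.001, -1.0]]
wrist_force: [-0.6, 3.1, 5.7]
gripper_width: 0.18
gripper_force: 30.0
```

```bash
python3 - <<'E'
from ov import *
np.set_printoptions(precision=1,suppress=True,linewidth=170)
s=snap('side','f_s.png');t=snap('top','f_t.png');st=r.sense();P=st['tcp_pos'];print(sc(P),st['gripper_width'],st['wrist_force'],st['time_s'])
for p,m in((s,'s'),(t,'t')):
  for n,z in(('index',.160),('pointer_tip',.160),('hook_seat',.167),('hanger',.087)):
    for d in models.place_of(p,n): X=atz(p,d['at'],z); print(m,n,np.array(d['at'])*[512,384],round(d['confidence'],2),sc(X))
print(s['frame'][256:272,278:306].max(2))
print(proj(s,[T(Q,(45,sc(P)[1],160))]))
E
```

```text
[   0.2 -178.5  184.8] 0.17966682649183865 [-0.5  4.   6. ] 22.1
s pointer_tip [240.2 263.7] 0.25 [ -33.9 -153.4  160. ]
s hook_seat [250.4 234.5] 0.65 [  1.3 -97.6 167. ]
s hanger [248.5 264.3] 0.75 [ -4.5 -97.1  87. ]
[[ 54  54  54  54  52  51  51  46  50  51  49  48  46  52  49  46  44  46  46  41  43  37  35  30  31  26  28  25]
 [ 50  49  50  49  52  48  48  47  48  48  50  49  50  49  45  39  43  37  40  29  33  23  25  32  28  32  30  34]
 [ 51  50  49  50  46  50  48  51  51  44  43  41  40  36  36  34  29  30  25  28  26  29  28  34  44  53  62  58]
 [ 49  48  49  49  43  47  49  44  42  40  35  32  30  24  23  25  24  26  26  26  25  27  30  49  70  77  82  66]
 [ 50  51  42  39  40  39  37  33  31  24  26  27  29  22  24  24  24  25  24  22  22  24  39  65  82  86  78  56]
 [ 44  46  33  37  30  29  27  20  25  27  26  29  25  23  23  22  25  30  25  26  19  27  39  58  70  67  53  38]
 [ 31  29  28  21  28  18  28  28  25  26  23  25  25  26  23  25  26  32  22  29  25  20  30  31  39  31  33  22]
 [ 25  27  26  25  16  14  22  15  14  27  30  25  25  24  24  23  25  29  
[... 276 characters left out ...]
 25  24  14  28  20  22  25  22  28  21  24  29  24  25  26  29  25  30  41  45  46  41  44  53  61  63  63]
 [ 32  27  27  25  27  23  30  25  26  25  21  30  25  26  23  36  41  41  64  79 106 107  83  65  69  68  72  74]
 [ 22  27  29  26  20  26  30  20  24  25  21  27  30  41  48  69  90  91  87  93 124 140 113  78  71  74  74  71]
 [ 22  24  27  30  23  22  25  23  28  30  34  39  67  91  88  87 103 117 126 132 143 151 127  91  71  70  72  76]
 [ 27  14  26  25  29  30  35  40  47  58  60  68  86 112 129 131 134 140 148 151 153 156 148 109  76  74  73  75]
 [ 26  29  35  37  45  53  59  62  70  72  74  75  85 107 139 151 152 151 152 153 155 154 154 126  89  75  78  75]]
[[288.6 263.4]]
```

```bash
python3 -c "
from station import r
print(r.finish_job())"
```

```text
the job is handed in; nothing more can be done
None
```

The job is handed in after about 22 s of robot time: the weight hangs at the collar, the lock button is fully down, and the arm holds the boom about 108.7 mm out. I set that reach from pictures taken before the pull, giving about 1 mm uncertainty, because the gripper hid the index blade and pointer at the end.

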